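# Pack out and wedge up the glue press

### The arm

A 6-joint arm with a two-finger parallel gripper is mounted at the origin on a cart in front of the work surface, level with it; the furniture and walls round the work are solid. World frame = base frame: x ahead of the robot, y to its left, z up, the work surface at z = 0. Lengths are in m, angles in rad, forces in N, time in s.
With the tool pointing down it reaches from about 0.25 to 0.775 m from the base axis. Payload 8.9 kg.
Tool frame: the origin (TCP) lies midway between the tips of the shut fingers; the grasp point (between the pads) lies 19 mm behind it; z points along the fingers, y is the line along which they close (so a half turn about z gives the same grasp; the last joint's range is limited). The gripper opens to 85 mm and grips with 20 to 120 N. Pads are 22 mm wide; open, the fingers measure 114 mm over their backs; the gripper's body (76 mm by 85 mm) begins 54 mm behind the grasp point. The pads swing forward as they close: fully open they stand 13 mm farther back than shut.
Start: joints at [-1.446, 0.291, -0.153, 1.127, 0, 1.431], TCP at [0.137, -0.507, 0.231] pointing down, gripper open.
Joint ranges: [-2.52, 2.52], [-0.91, 1.74], [-1.3, 1.37], [-1.96, 2.02], [-1.52, 1.47], [-3.14, 3.14]. Speed limits (rad/s): [2.22, 2.22, 2.79, 3.14, 3.14, 3.14].

### API

Orientations are given as a unit quaternion [w, x, y, z].
In Python, from plant import robot, kin, status, capture, outline_of, landmark_of gives the robot as it stands. Calls block until the motion is done:
- robot.reach(position, orientation): joint-space move of the TCP to a pose.
- robot.movel(position, speed=0.15, frame=None, max_force=None): straight line of the TCP; frame=None keeps the orientation; speed is the mean speed in m/s. With max_force (N) it stops when the force on the tool has changed by that much, and returns True; else False.
- robot.set_joints(angles): joint-space move.
- robot.command_gripper(opening, grasp_force=None): finger opening in m; grasp_force is the grip in N (None keeps the last); returns when the fingers have stopped.
- robot.hold(seconds).
- kin.inverse_kinematics(position, orientation): joint angles nearest the present ones, or None.
- status.state(): the state.
- capture(name): name is "side" or "top"; returns a dict with "frame" (400x640x3 uint8, red, green, blue), "z_map" (400x640 float32, m along the optical axis (not along the pixel's ray), 0 where there is no reading), "vfov" (degrees; the focal length in pixels is half the picture's height over the tangent of half this angle, whatever the lens; pixels are square), "cx", "cy" (the principal point, pixels), "rvec" (rotation vector, rad) and "tvec" (3), from world to camera coordinates, as OpenCV has them. Camera axes: x right, y down, z forward; pixel columns grow to the right and rows downward; lengths in m; the calibration is good to about 2 mm. A picture is of the moment at which its call begins.
A pose or a line that the arm cannot do raises robot.PlanningError and nothing moves.
- robot.finish_job(): hands the job in; it is judged then, once.
Trained networks look in a picture, given as the dict that the camera call returned (one of the last four; its "shot" number tells which), for a name from the list of things; names that differ only in an ending like _2 or _b are one class to them, and where a whole thing is asked for, a point or a joint stands for the part that bears it (a point fixed in the world has none). Each returns a list of dicts, best first, with "p" (0 to 1); they miss things now and then, are a little off and sometimes report something else, mostly with a low value. They report only what shows in the picture. A call takes as long as a camera call. They do not tell look-alikes from the thing itself.
- outline_of(picture, thing): "mask" (400x640 bool, what is visible of it) and "extent" ([left, top, width, height] in pixels, round what is visible of it).
- landmark_of(picture, thing): "point" ([column, row] in pixels: a listed point, or the origin of a listed thing).
The state is a dict: "t": time; "q": joint angles; "qd": joint speeds; "joint_efforts": joint torques, N m; "eef_pos": TCP position; "orientation": TCP orientation; "force": force on the tool from outside, world axes, zero at the start; "moment": the same for the moment, N m; "finger_gap": finger opening in m; "gripper_force": force on a finger pad.
Only numpy, scipy, OpenCV 4.12 (cv2) and the standard library are available. Lean on these libraries where they do the work, as an engineer would, in place of code of your own. Each camera call takes 0.05 s, during which the arm holds its last target. There are 200 camera calls.

### The job

The freshly cemented card holder stands in the wedge press, but there is too much room between it and the sliding jaw. Stand packing blocks side by side between the card holder and the jaw, in the middle of the press, as many as go in freely; then push the wedge in at its thick end until the jaw closes on the stack and the card holder is pressed firmly against the far cheek. Finish still pressing the wedge home with a steady push of about 15 N while the cement grabs: do not let go, do not crush the holder, and leave the dye bottle, the thread spool and the wax cake where they are.

Things in the scene. Friction and masses are not known exactly. Their poses are not given: they have to be found in the camera images.
- press: Wedge press screwed to the bench: plywood base 18 mm thick spanning x -125..95, y -70..60 mm, with a ledge for the wedge to y = -125 (x -125..-45). Origin on the bench; x along the press, away from the robot, y left across it. At its near end a fixed stop, 34 mm high over the base, its slanted face running through (x, y) = (-102, -70), (-85, 0), (-71, 55) mm. The wedge's lane lies between this face and the jaw's back.
- jaw: Sliding wood jaw with cork face, 20 (x) x 70 (y) x 58 mm high. Origin at the foot of the middle of its front face, on the base; its back is 20 mm behind, toward the robot. Light springs (under 2 N) keep it fully open at press x = -50 mm, where it starts; the wedge behind it can drive it up to 24 mm toward the cheek (+x of the press).
- cheek: Far cheek of the press, wood with cork face, 90 mm wide, 66 mm high, locked on its tracks by two black knobs at a place that differs each time; it does not move. Origin at the foot of the middle of its front face (toward the jaw and the robot), on the base; axes as the press.
- card_holder: Stiff green and brown leather card holder, 22 mm thick (x), 88 mm wide (y), 62 mm high, standing loose on its long edge on the base, within 4 mm of the far cheek. Origin at the middle of its underside, 11 mm from each face. 0.09 kg.
- wedge: Dark wooden wedge, 170 mm long, 36 mm high, about 0.13 kg, lying loose in its lane on the base. Its y points to the narrow end (+y of the press). Origin under the middle of its straight face (to the jaw, plane x = 0). The slanted face (to the stop) is at x = -8 mm at the narrow end, -50 mm at the butt: taper 1 in 4, like the stop. Middle of the steel-plated butt, to push on: (-24, -85, 18) mm.
- dye_1: White dye bottle with a black cap, 43 mm across, 83 mm high. Origin at the middle of its underside. Bystander.
- thread_0: Brown spool of thread, standing, 40 mm across, 72 mm high. Origin at the middle of its underside. Bystander.
- wax_cake: Yellow round cake of beeswax, 48 mm across, 18 mm high. Origin at the middle of its underside. Bystander.
- block_a: One of three equal light wooden packing blocks that stand on the bench to the right of the press: 18 mm thick (x), 60 mm wide (y), 60 mm high, with a finger tab on top, 18 mm thick, 38 mm wide (y), from 60 to 88 mm height. Origin at the middle of its underside, z up. About 0.08 kg.
- block_b: The second of three equal light wooden packing blocks that stand on the bench to the right of the press: 18 mm thick (x), 60 mm wide (y), 60 mm high, with a finger tab on top, 18 mm thick, 38 mm wide (y), from 60 to 88 mm height. Origin at the middle of its underside, z up. About 0.08 kg.
- block_c: The third of three equal light wooden packing blocks that stand on the bench to the right of the press: 18 mm thick (x), 60 mm wide (y), 60 mm high, with a finger tab on top, 18 mm thick, 38 mm wide (y), from 60 to 88 mm height. Origin at the middle of its underside, z up. About 0.08 kg.
Mind the look-alikes: they are no part of the job. Leave any yellow look-alike of the block_b alone.

How it is judged:
By the outcome, as a careful person would: the job done as asked, in the order asked, and still so for the second after the job is handed in, while the arm keeps its last pose, push and grip.
It also fails if it takes over 72 s, if anything falls off the work surface, if the arm or the gripper's body presses on something with over 40 N, if the wrist force passes 120 N, or if a joint passes its speed limit or range.

## Working session

There is one attempt and no reset: what is moved stays moved. The work goes in short steps, each a Python script; the robot and the scene stay as the last script left them, time stands still between calls to the robot, and variables do not carry over. Pictures are saved under pics/ and viewed, at most 10 in all, crops included, and the job is handed in when it is done.

```bash
ls; mkdir -p pics
cat > h.py <<'E'
import numpy as np, cv2
from plant import robot, kin, status, capture, outline_of, landmark_of
def K(c):
    f=200/np.tan(np.radians(c["vfov"])/2); return f
def cloud(c):
    f=K(c); z=c["z_map"].astype(float); v,u=np.mgrid[0:400,0:640]
    P=np.dstack([(u-c["cx"])/f*z,(v-c["cy"])/f*z,z])
    R=cv2.Rodrigues(np.array(c["rvec"],float))[0]
    W=(P-np.array(c["tvec"]).reshape(3))@R
    W[z<=0]=np.nan
    return W
def px(c,p):
    R=cv2.Rodrigues(np.array(c["rvec"],float))[0]; q=R@np.array(p)+np.array(c["tvec"]).reshape(3); f=K(c)
    return f*q[:2]/q[2]+[c["cx"],c["cy"]]
def save(c,n,box=None):
    im=c["frame"][:,:,::-1]
    if box: l,t,w,h,s=box; im=cv2.resize(im[t:t+h,l:l+w],None,fx=s,fy=s,interpolation=cv2.INTER_CUBIC)
    cv2.imwrite("pics/"+n,im)
E
python3 - <<'E'
from h import *
for n in ("top","side"):
    c=capture(n); save(c,n+"0.png"); W=cloud(c)
    np.savez(n+"0.npz",W=W,frame=c["frame"]); print(n,c["vfov"],c["cx"],c["cy"],c["rvec"],c["tvec"])
    for t in ["press","jaw","cheek","card_holder","wedge","block_a","dye_1","thread_0","wax_cake"]:
        for o in outline_of(c,t):
            m=o["mask"]; w=W[m]; w=w[~np.isnan(w[:,0])]
            print(t,round(o["p"],2),o["extent"],np.round(np.percentile(w,[5,50,95],axis=0),3).tolist() if len(w) else None)
        for o in landmark_of(c,t)[:4]: print("  lm",round(o["p"],2),np.round(o["point"],1))
print(status.state())
E
```

```text
pics
top 50.929952149701776 326.74229855318123 207.4320295411258 [ 2.11088397 -2.17453723  0.15438891] [-0.04708933  0.52736962  0.95652546]
press 0.94 [251.7, 169.5, 96.1, 99.3] [[0.407, -0.072, 0.015], [0.486, 0.019, 0.019], [0.606, 0.097, 0.075]]
  lm 0.63 [286.2 214.1]
jaw 0.62 [274.5, 226.8, 31.1, 18.1] [[0.449, -0.007, 0.039], [0.462, 0.024, 0.076], [0.478, 0.054, 0.079]]
  lm 0.8 [293.5 232.3]
  lm 0.46 [434.1 215.6]
cheek 0.88 [259.3, 191.2, 40.1, 21.1] [[0.524, 0.004, 0.028], [0.543, 0.045, 0.081], [0.571, 0.083, 0.086]]
  lm 0.66 [280.  211.3]
  lm 0.52 [411.4 248.7]
card_holder 0.76 [262.7, 202.4, 42.3, 21.3] [[0.497, 0.003, 0.028], [0.512, 0.043, 0.076], [0.528, 0.08, 0.08]]
card_holder 0.67 [182.5, 192.8, 16.2, 20.1] [[0.535, 0.257, 0.008], [0.553, 0.275, 0.017], [0.572, 0.294, 0.02]]
  lm 0.8 [286.2 212.7]
wedge 0.6 [288.1, 219.6, 70.3, 26.6] [[0.444, -0.129, 0.048], [0.457, -0.076, 0.053], [0.481, 0.01, 0.056]]
  lm 0.77 [318.8 226.6]
block_a 0.88 [401.9, 240.0, 26.3, 14.2] [[0.415, -0.283, 0.028], [0.427, -0.258, 0.083], [0.438, -0.235, 0.089]]
block_a 0.58 [418.3, 20
[... 2880 characters left out ...]
 array([-1.44632583e+00,  2.90713536e-01, -1.53408527e-01,  1.12671248e+00,
        1.33924300e-05,  1.43147775e+00]), 'qd': array([-1.72956928e-04,  9.75949724e-04,  8.06543736e-05,  1.66167714e-04,
       -1.70381829e-03,  6.32535534e-04]), 'joint_efforts': array([ 1.30451324e-03, -5.37021697e+01,  3.31636584e+01,  1.79351107e-03,
       -1.41465789e-04,  1.36119851e-05]), 'eef_pos': array([ 0.13688576, -0.50682839,  0.23129488]), 'orientation': array([-1.90556441e-05,  9.91314517e-01,  1.31512460e-01,  6.83787204e-06]), 'force': array([ 0.63418377, -0.51546908, -0.09363712]), 'moment': array([ 0.01958868, -0.00592698, -0.0121355 ]), 'gripper_force': 0.0, 'finger_gap': 0.08518852985269293}
```

Run:
```python
import cv2,numpy as np
a=cv2.imread("pics/top0.png")[140:300,155:495]; b=cv2.imread("pics/side0.png")[130:345,230:400]
cv2.imwrite("pics/v1.png",cv2.resize(a,None,fx=2.35,fy=2.35,interpolation=cv2.INTER_CUBIC))
cv2.imwrite("pics/v2.png",cv2.resize(b,None,fx=2.75,fy=2.75,interpolation=cv2.INTER_CUBIC))
```

```text
(no output)
```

View pics/v1.png

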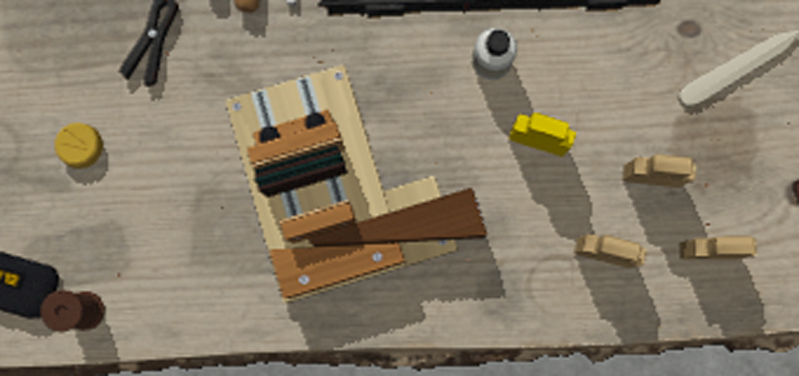

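View pics/v2.png

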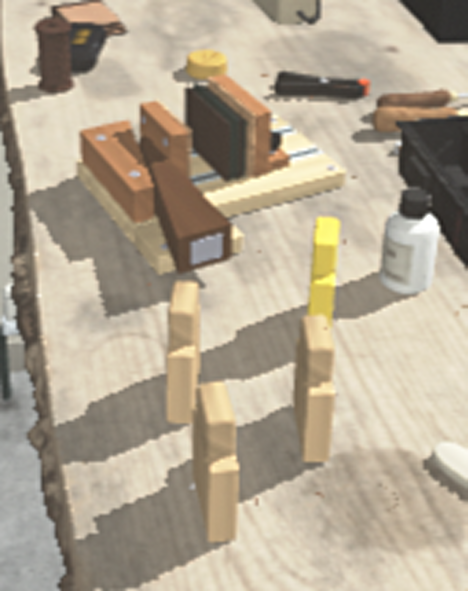

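Plain wooden candidates in the top image are at (414,246), (435,212) and (461,246). They match the light wooden blocks in the description. The one at (386,196) is the yellow look-alike, so I leave it. The enlarged crops confirm this. The press is rotated about 15°, with the jaw open and an empty gap in front of the holder. Next I fit poses to the two point clouds.

```bash
cat > fit.py <<'E'
from h import *
from scipy.optimize import least_squares
def box(P,lo,hi):
    lo,hi=np.array(lo),np.array(hi); q=np.abs(P-(lo+hi)/2)-(hi-lo)/2
    return np.linalg.norm(np.maximum(q,0),axis=1)+np.minimum(q.max(1),0)
def planes(P,poly,z0,z1):  # convex ccw polygon prism (approx sdf)
    d=np.maximum(z0-P[:,2],P[:,2]-z1)
    for a,b in zip(poly,np.roll(poly,-1,0)):
        e=b-a; n=np.array([e[1],-e[0]])/np.linalg.norm(e); d=np.maximum(d,(P[:,:2]-a)@n)
    return d
def inv(P,x,y,a):
    c,s=np.cos(a),np.sin(a); D=P[:,:2]-[x,y]
    return np.c_[D@[c,s],D@[-s,c],P[:,2]]
STOP=np.array([[-125,-70],[-102,-70],[-71,55],[-125,55]])/1e3
WED=np.array([[-50,-85],[0,-85],[0,85],[-8,85]])/1e3
def press(P,p):
    x,y,a,xc,tc,xh,yh,ah,wx,wy,wa,xj=p
    Q=inv(P,x,y,a); b=.018
    H=inv(Q,xh,yh,ah); V=inv(Q,wx,wy,wa)
    D=[box(Q,[-.125,-.07,0],[.095,.06,b]),box(Q,[-.125,-.125,0],[-.045,-.07,b]),planes(Q,STOP,b,b+.034),
       box(Q,[xj-.02,-.035,b],[xj,.035,b+.058]),box(Q,[xc,-.045,b],[xc+tc,.045,b+.066]),
       box(H,[-.011,-.044,b],[.011,.044,b+.062]),planes(V,WED,b,b+.036)]
    return np.min(np.abs(D),0)
def block(P,x,y,a):
    Q=inv(P,x,y,a)
    return np.abs(np.minimum(box(Q,[-.009,-.03,0],[.009,.03,.06]),box(Q,[-.009,-.019,.06],[.009,.019,.088])))
def tablez(W):
    w=W[(np.abs(W[...,2])<.01)&(W[...,0]>.3)&(W[...,0]<.65)&(np.abs(W[...,1])<.4)]; return np.median(w[:,2])
E
cat > f1.py <<'E'
from fit import *
T=np.load("top0.npz")["W"]; S=np.load("side0.npz")["W"]
print("tablez",tablez(T),tablez(S))
T[...,2]-=tablez(T); S[...,2]-=tablez(S)
def sel(W,c,r,z0): 
    w=W[(np.hypot(W[...,0]-c[0],W[...,1]-c[1])<r)&(W[...,2]>z0)&(W[...,2]<.15)]; return w
PT=sel(T,(.475,.01),.2,.008);PS=sel(S,(.475,.01),.2,.008)
PT,PS=[w[(w[:,1]>-.17)] for w in (PT,PS)]
p0=[.475,.012,.26,.045,.018,.028,0,0,-.07,-.06,0,-.05]
def res(p):
    s=np.r_[p[12:14],0]
    return np.r_[press(PT,p[:12]),press(PS-s,p[:12]),p[12:14]*2,(p[11]+.05)*30]
best=None
for a in (.2,.3):
  q=np.r_[p0,0,0];q[2]=a
  r=least_squares(res,q,loss="soft_l1",f_scale=.002,x_scale=.01,bounds=([-1]*4+[.008]+[-1]*9,[1]*4+[.03]+[1]*9))
  print(a,r.cost)
  if best is None or r.cost<best.cost: best=r
p=best.x; n="x y a xc tc xh yh ah wx wy wa xj sx sy".split()
print({k:round(v,4) for k,v in zip(n,p)}, len(PT),len(PS),np.median(res(p)))
np.save("press.npy",p)
B=[]
for c in [(.427,-.265),(.503,-.32),(.425,-.37)]:
    a=sel(T,c,.06,.006);b=sel(S,c,.06,.006)-np.r_[p[12:14],0]
    rr=min((least_squares(lambda v:np.r_[block(a,*v),block(b,*v)],[*c,t],loss="soft_l1",f_scale=.002,x_scale=.01) for t in (-.3,0,.3)),key=lambda r:r.cost)
    ra=[least_squares(lambda v:block(w,*v),rr.x,loss="soft_l1",f_scale=.002).x for w in (a,b)]
    B.append(rr.x); print(np.round(rr.x,4),len(a),len(b),np.median(rr.fun),np.round(ra,4))
np.save("blocks.npy",B)
E
python3 f1.py
```

```text
tablez -0.0005030610109628367 -0.001490382172715889
0.2 0.014726759571793903
0.3 0.026941454438091334
{'x': np.float64(0.524), 'y': np.float64(0.0411), 'a': np.float64(0.2677), 'xc': np.float64(0.0038), 'tc': np.float64(0.03), 'xh': np.float64(-0.028), 'yh': np.float64(0.003), 'ah': np.float64(0.0341), 'wx': np.float64(-0.0742), 'wy': np.float64(-0.0704), 'wa': np.float64(0.0109), 'xj': np.float64(-0.0515), 'sx': np.float64(0.0003), 'sy': np.float64(-0.0013)} 5889 3781 0.00104573403139957
[ 0.4281 -0.2638 -0.2869] 309 545 0.0005722702583596546 [[ 0.4278 -0.2646 -0.282 ]
 [ 0.4282 -0.2637 -0.2917]]
[ 0.5063 -0.3182 -0.15  ] 348 666 0.0004926040500775643 [[ 0.506  -0.3192 -0.1508]
 [ 0.5065 -0.318  -0.1502]]
[ 0.4274 -0.3719 -0.0225] 278 792 0.0004537803420377618 [[ 0.4272 -0.3728 -0.0131]
 [ 0.4274 -0.3717 -0.0211]]
```

```bash
sed -i 's/^p0=.*/p0=[.52,.039,.26,.012,.02,-.003,0,0,-.07,-.07,0,-.05]/; s/(.2,.3)/(.23,.27)/' f1.py
cat >> f1.py <<'E'
for nm,W,s in (("T",T,0),("S",S,np.r_[p[12:14],0])):
    w=(W-s).reshape(-1,3); w=w[~np.isnan(w[:,0])]; Q=inv(w,*p[:3])
    for lab,z0,z1 in (("jaw/stop",.066,.0775),("hold",.0775,.082),("cheek",.082,.088),("all>30",.03,.1)):
        m=(np.abs(Q[:,1])<.025)&(Q[:,0]>-.08)&(Q[:,0]<.08)&(Q[:,2]>z0)&(Q[:,2]<z1)
        h,e=np.histogram(Q[m,0],np.arange(-.08,.0801,.004)); print(nm,lab,h)
c=np.array([np.cos(p[2]),np.sin(p[2])]);
E
python3 f1.py
```

```text
tablez -0.0005030610109628367 -0.001490382172715889
0.23 0.010330134802912273
0.27 0.01034588508226509
{'x': np.float64(0.5238), 'y': np.float64(0.0406), 'a': np.float64(0.2662), 'xc': np.float64(0.0075), 'tc': np.float64(0.03), 'xh': np.float64(-0.0079), 'yh': np.float64(0.0036), 'ah': np.float64(-0.0035), 'wx': np.float64(-0.0742), 'wy': np.float64(-0.0704), 'wa': np.float64(0.0145), 'xj': np.float64(-0.0515), 'sx': np.float64(0.0007), 'sy': np.float64(-0.0008)} 5889 3781 0.0009677202735424301
[ 0.4278 -0.2643 -0.2871] 309 545 0.0004989905725892516 [[ 0.4278 -0.2646 -0.282 ]
 [ 0.4278 -0.2643 -0.2892]]
[ 0.506  -0.3187 -0.1505] 348 666 0.0004555424254845935 [[ 0.506  -0.3192 -0.1508]
 [ 0.5061 -0.3186 -0.1498]]
[ 0.427  -0.3724 -0.0232] 278 792 0.0004104721960154021 [[ 0.4272 -0.3727 -0.0298]
 [ 0.427  -0.3723 -0.0211]]
T jaw/stop [ 0  3 36 31 22 30 28  1  0  0  0  0  0  0  0 29 28 19 11 15 21 17  0  0
  0  0  0  0  0  0  0  0  0  0  0  0  0  0  0  0]
T hold [ 0  1 10  7 16 11  8  0  0  0  0  0  0  0  0 20  8 21 29 17  2 12  4  4
  2  6  3  0  0  0  0  0  0  0  0  0  0  0  0  0]
T cheek [ 0  0  0  0  0  0  0  0  0  0  0  0  0  0  0  0  0  1  0  0  2 32 36 32
 36 27  0  0  0  0  0  0  0  0  0  0  0  0  0  0]
T all>30 [32 37 57 38 38 41 36  1  0  0  0  0  0  0  1 97 36 41 40 32 25 64 40 36
 38 34  3  1 18 25 18 15  3  0  0  0  0  0  0  0]
S jaw/stop [ 0 16 28 11 14 11 13  0  0  0  0  0  0  0  2 39  8 10  0  4 10 11  0  0
  0  0  0  0  0  0  0  0  0  0  0  0  0  0  0  0]
S hold [ 0  0  5  1  0  3  2  0  0  0  0  0  0  0  1  7  0 14  8  2  6 13  1  0
  0  0  0  0  0  0  0  0  0  0  0  0  0  0  0  0]
S cheek [ 0  0  0  0  0  0  0  0  0  0  0  0  0  0  0  0  0  0  0  0  1 13 12 17
 12  9  2  0  0  0  0  0  0  0  0  0  0  0  0  0]
S all>30 [  9  32  69  12  14  14  15   0   0   0   0   0   0   0   9 154   8  24
   8   6  17  37  13  17  12   9   2   0   0   1   1   1   0   0   0   0
   0   0   0   0]
```

```bash
cat > f2.py <<'E'
exec(open("f1.py").read().split("B=[]")[0].replace("PT,PS=[w[(w[:,1]>-.17)] for w in (PT,PS)]","""
def cut(w):
    Q=inv(w,.5238,.0406,.2662); return w[(w[:,1]>-.17)&~((Q[:,0]>.021)&(Q[:,2]>.024))]
PT,PS=cut(PT),cut(PS)"""))
for nm,w,s in (("T",T.reshape(-1,3),0),("S",S.reshape(-1,3),np.r_[p[12:14],0])):
    w=w[~np.isnan(w[:,0])]; Q=inv(w-s,*p[:3])
    def med(x0,x1,z0,z1,y=.03,ax=0):
        m=(np.abs(Q[:,1])<y)&(Q[:,0]>x0)&(Q[:,0]<x1)&(Q[:,2]>z0)&(Q[:,2]<z1); v=Q[m,ax]; return m.sum(),np.round(1e3*np.percentile(v,[3,25,50,75,97]),1) if m.any() else 0
    print(nm,"hold front",med(-.03,-.012,.03,.072),"jaw back",med(-.08,-.062,.058,.071),"jaw top",med(-.085,-.04,.0735,.08),"hold top",med(-.03,.002,.0785,.0815),"cheek top",med(-.01,.04,.0825,.087))
E
python3 f2.py
```

```text
tablez -0.0005030610109628367 -0.001490382172715889
0.23 0.008376739403131555
0.27 0.008391164671955933
{'x': np.float64(0.5234), 'y': np.float64(0.0405), 'a': np.float64(0.2669), 'xc': np.float64(0.0048), 'tc': np.float64(0.0245), 'xh': np.float64(-0.0081), 'yh': np.float64(0.0037), 'ah': np.float64(-0.0079), 'wx': np.float64(-0.0743), 'wy': np.float64(-0.0703), 'wa': np.float64(0.0146), 'xj': np.float64(-0.0515), 'sx': np.float64(0.0012), 'sy': np.float64(-0.0007)} 5641 3679 0.0009032785944334161
T hold front (np.int64(68), array([-19.3, -19. , -18.9, -18.7, -18.3])) jaw back (np.int64(18), array([-72. , -71.8, -71.6, -71.5, -71.4])) jaw top (np.int64(220), array([-71.2, -66.9, -61.9, -57. , -52.3])) hold top (np.int64(71), array([-18.6, -15.9,  -8.4,  -5.5,  -1.1])) cheek top (np.int64(169), array([ 4.8,  8.9, 13.5, 18.2, 23.1]))
S hold front (np.int64(159), array([-20.3, -19.5, -19. , -18.4, -17.7])) jaw back (np.int64(48), array([-73.1, -72.2, -71.7, -71.4, -70.9])) jaw top (np.int64(101), array([-72.4, -69.2, -63.5, -58.2, -53.1])) hold top (np.int64(22), array([-19. , -10.5,  -9. ,  -6.9,  -5.3])) cheek top (np.int64(72), array([ 4.2,  8.5, 12.4, 17.5, 22.5]))
```

Gap between jaw and holder is 33 mm, or 34 mm with the holder against the cheek. One 18 mm block goes in freely and a second (36 mm) does not. I take block A at (414,246).

```bash
cat >> h.py <<'E'
def q_of(th): return np.array([0,np.cos(th/2),np.sin(th/2),0])
PR=np.array([.5234,.0405,.2669])
def W_(x,y,z): c,s=np.cos(PR[2]),np.sin(PR[2]); return np.array([PR[0]+c*x-s*y,PR[1]+s*x+c*y,z])
E
cat > pick.py <<'E'
from h import *
b=np.array([.4278,-.2643,-.287]); t=W_(-.0353,0,0)
for k in (0,np.pi):
    a=kin.inverse_kinematics([b[0],b[1],.2],q_of(b[2]+k)); c=kin.inverse_kinematics([t[0],t[1],.25],q_of(PR[2]+k)); print(k,np.round(a,2) if a is not None else a,np.round(c,2) if c is not None else c)
k=0
robot.command_gripper(.06)
robot.reach([b[0],b[1],.18],q_of(b[2]+k))
print(robot.movel([b[0],b[1],.066],speed=.12,max_force=8))
robot.command_gripper(.02,30); s=status.state(); print(s["finger_gap"],s["gripper_force"],s["eef_pos"],s["t"])
robot.movel([b[0],b[1],.25],speed=.2)
robot.reach([t[0],t[1],.25],q_of(PR[2]+k))
s=status.state(); print(s["finger_gap"],s["eef_pos"],s["orientation"],s["t"])
c=capture("side"); save(c,"lift.png",(230,90,220,180,3))
E
python3 pick.py
```

```text
0 [-0.7   0.27 -0.27  1.03  0.    2.73] [-0.09  0.21 -0.21  1.15  0.    2.79]
3.141592653589793 [-0.7   0.27 -0.27  1.03  0.   -0.41] [-0.09  0.21 -0.21  1.15  0.   -0.35]
False
0.037253798853337 30.944466590881348 [ 0.42829267 -0.26471323  0.06671684] 5.1167
0.0372168161381289 [0.48937418 0.0303882  0.24977068] [ 1.83469880e-04  9.91192849e-01  1.32426078e-01 -1.91791987e-04] 7.3417
```

View pics/lift.png

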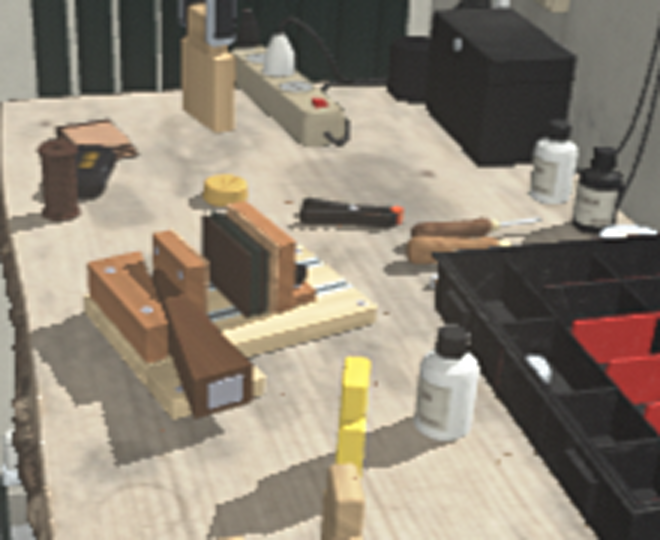

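The block hangs upright in the gripper (crop around (208,75)), and the gap in the press is free. I place it now.

```bash
cat > place.py <<'E'
from h import *
t=W_(-.0353,0,0)
robot.movel([t[0],t[1],.115],speed=.15)
r=robot.movel([t[0],t[1],.082],speed=.04,max_force=6); s=status.state(); print(r,s["eef_pos"],s["force"],s["t"])
robot.command_gripper(.056); robot.hold(.1)
robot.movel([t[0],t[1],.2],speed=.2)
robot.set_joints([-.6,.0,-.3,1.2,0,0]) if False else robot.reach([.38,-.2,.3],q_of(PR[2]))
from fit import *
p=np.load("press.npy"); P=[]
for n in ("top","side"):
    c=capture(n); save(c,n+"1.png",(240,150,130,110,5)); W=cloud(c); W[...,2]-=tablez(W)
    if n=="side": W[...,:2]-=[.0012,-.0007]
    Q=inv(W.reshape(-1,3),*PR)
    m=(np.abs(Q[:,1])<.017)&(Q[:,2]>.088)&(Q[:,2]<.108)&(np.abs(Q[:,0]+.035)<.03)
    m2=(np.abs(Q[:,1])<.05)&(Q[:,2]>.088)&(Q[:,2]<.108)&(np.abs(Q[:,0]+.035)<.03)
    print(n,"tab x",np.round(1e3*np.percentile(Q[m,0],[2,50,98]),1),"y",np.round(1e3*np.percentile(Q[m2,1],[2,50,98]),1),"z",np.percentile(Q[m,2],98))
    for nm,x0,x1,z0,z1 in (("hold top",-.03,.004,.0775,.0815),("jaw top",-.085,-.045,.0735,.0775),("cheek",-.01,.04,.0825,.087)):
        m=(np.abs(Q[:,1])<.04)&(Q[:,0]>x0)&(Q[:,0]<x1)&(Q[:,2]>z0)&(Q[:,2]<z1); print("  ",nm,np.round(1e3*np.percentile(Q[m,0],[3,50,97]),1))
print(status.state()["t"])
a,b=cv2.imread("pics/top1.png"),cv2.imread("pics/side1.png"); cv2.imwrite("pics/placed.png",cv2.resize(np.hstack([a,b]),(800,338)))
E
python3 place.py
```

```text
True [0.48925695 0.03091594 0.08449048] [ 1.100035   -1.12998225  4.12020322] 9.1583
top tab x [-45.1 -37.2 -27.6] y [-17.9  -0.3  18.3] z 0.10781865187005914
   hold top [-21.3  -8.8  -0.1]
   jaw top [-71.4 -63.  -51.9]
   cheek [ 5.  14.5 23.8]
side tab x [-46.3 -43.1 -30. ] y [-20.3  -7.8  15.7] z 0.10704195048425436
   hold top [-19.8  -8.3   3.7]
   jaw top [-72.2 -62.8 -45.5]
   cheek [ 4.  12.9 22.7]
11.475
```

View pics/placed.png

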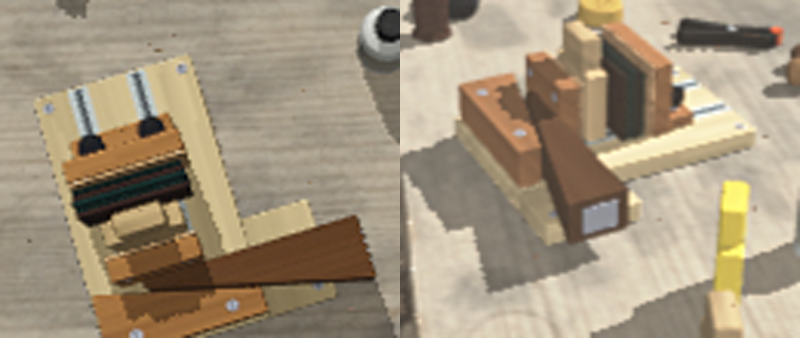

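One block stands upright between jaw and holder (left panel around (150,222)). The remaining room is about 15 mm, so a second block cannot go in. The wedge's butt is at right (365,250). Next I push it.

```bash
cat > push.py <<'E'
from h import *
q=min((q_of(PR[2]+s) for s in (np.pi/2,-np.pi/2)),key=lambda q:np.abs(kin.inverse_kinematics(W_(-.1,-.205,.12),q)-status.state()["q"]).sum())
robot.command_gripper(0)
robot.reach(W_(-.107,-.205,.15),q)
robot.movel(W_(-.107,-.205,.028),speed=.12)
robot.hold(.2)
f0=np.mean([ (robot.hold(.03),status.state()["force"])[1] for _ in range(4)],0); np.save("f0.npy",f0)
n=W_(0,1,0)-W_(0,0,0); g=lambda:(status.state()["force"]-f0)
rep=lambda t:print(t,"F press y %.1f"%(-g()@n),np.round(g(),1),"tcp press y %.4f"%((status.state()["eef_pos"]-W_(0,0,0))@n),"z %.4f"%status.state()["eef_pos"][2],"t",round(status.state()["t"],2))
rep("start")
line=lambda y:W_(-.097+.25*(y+.167),y,.028)
print(robot.movel(line(-.167),speed=.05,max_force=8)); rep("a")
print(robot.movel(line(-.13),speed=.04,max_force=10)); rep("b")
E
python3 push.py
```

```text
start F press y 0.4 [ 0.2 -0.4  0.7] tcp press y -0.2051 z 0.0283 t 14.83
False
a F press y -0.8 [0.2 0.9 0.7] tcp press y -0.1672 z 0.0280 t 15.77
False
b F press y -0.2 [0.1 0.3 1.3] tcp press y -0.1298 z 0.0280 t 16.87
```

Run:
```python
from h import *
for n in ("top","side"):
    c=capture(n); save(c,n+"2.png",(240,150,130,110,5))
a,b=cv2.imread("pics/top2.png"),cv2.imread("pics/side2.png"); cv2.imwrite("pics/push1.png",cv2.resize(np.hstack([a,b]),(800,338)))
```

```text
(no output)
```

View pics/push1.png

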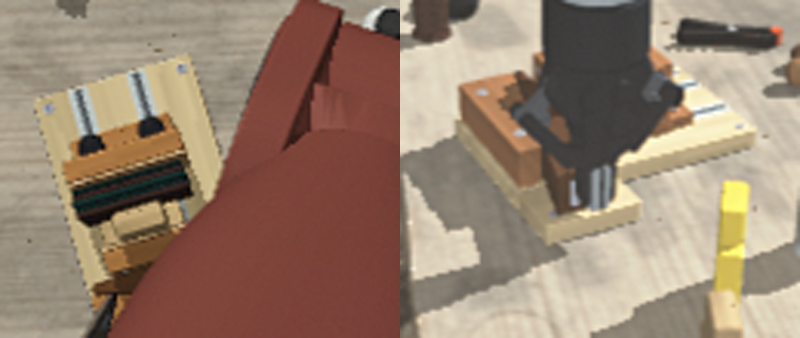

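The fingers bear on the butt a few mm toward the jaw side. I shift them by 6 mm and go on.

```bash
cat > push2.py <<'E'
from h import *
f0=np.load("f0.npy"); n=W_(0,1,0)-W_(0,0,0)
def F(k=4): return -np.mean([(robot.hold(.02),status.state()["force"])[1]-f0 for _ in range(k)],0)@n
Y=lambda:(status.state()["eef_pos"]-W_(0,0,0))@n
line=lambda y:W_(-.103+.25*(y+.167),y,.028)
rep=lambda t:print(t,"F %.1f"%F(),"y %.4f"%Y(),np.round(status.state()["force"]-f0,1),"t %.2f"%status.state()["t"])
robot.movel(W_(-.0878,-.134,.028),speed=.05); robot.movel(line(-.134),speed=.05); rep("shifted")
for y,v,m in ((-.118,.03,10),(-.06,.015,10)):
    r=robot.movel(line(y),speed=v,max_force=m); rep(r)
    if r: break
E
python3 push2.py
```

```text
shifted F 0.3 y -0.1340 [-0.1 -1.2  0.6] t 17.57
False F 0.2 y -0.1177 [ 0.2 -0.1  0.1] t 18.34
True F 0.4 y -0.0905 [-0.2 -0.4 -0.2] t 20.45
```

Run:
```python
exec(open("push2.py").read().split("robot.movel(W_(-.0878")[0])
y=Y()
for i in range(6):
    y+=.0015; r=robot.movel(line(y),speed=.01,max_force=15); rep((r,round(y,4)))
    if F()>8: break
for n_ in ("top","side"):
    c=capture(n_); save(c,n_+"3.png",(240,150,130,110,5))
a,b=cv2.imread("pics/top3.png"),cv2.imread("pics/side3.png"); cv2.imwrite("pics/push2.png",cv2.resize(np.hstack([a,b]),(800,338)))
```

```text
(False, np.float64(-0.089)) F 0.0 y -0.0889 [ 0.3 -0.4 -0.1] t 20.93
(False, np.float64(-0.0875)) F 4.5 y -0.0878 [-1.3 -5.4  1. ] t 21.37
(False, np.float64(-0.086)) F 11.4 y -0.0877 [ -3.4 -12.5  -0.4] t 21.81
```

View pics/push2.png

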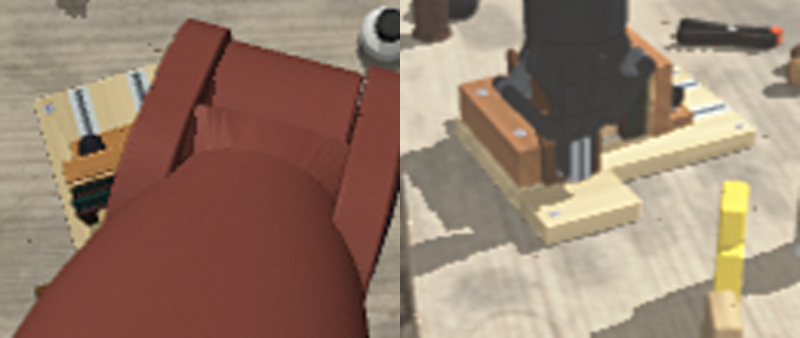

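```bash
cat > final.py <<'E'
exec(open("push2.py").read().split("robot.movel(W_(-.0878")[0])
y=-.086
for i in range(8):
    f=F(6); 
    if abs(f-15)<.7 and i>1: break
    y+=np.clip((15-f)/6700,-.001,.001); robot.movel(line(y),speed=.005,max_force=30); robot.hold(.2); rep(round(y,5))
np.save("y.npy",y); robot.hold(.5); rep("held")
from fit import inv,tablez
for nm in ("top","side"):
    c=capture(nm); W=cloud(c); W[...,2]-=tablez(W)
    if nm=="side": W[...,:2]-=[.0012,-.0007]
    Q=inv(W.reshape(-1,3),*PR); o=c["frame"].reshape(-1,3).astype(int)
    for lab,x0,x1,z0,z1,y0,y1 in (("tab",-.06,0,.09,.108,-.02,.02),("hold",-.035,.006,.0775,.0815,-.05,.055),("jaw",-.085,-.02,.0735,.0775,-.036,.036),("cheek",-.01,.04,.0825,.087,-.05,.05),("wedge/stop",-.12,-.03,.05,.056,0.0,.1)):
        m=(Q[:,1]>y0)&(Q[:,1]<y1)&(Q[:,0]>x0)&(Q[:,0]<x1)&(Q[:,2]>z0)&(Q[:,2]<z1)
        if m.sum()>3: print(nm,lab,m.sum(),"x",np.round(1e3*np.percentile(Q[m,0],[3,50,97]),1),"y",np.round(1e3*np.percentile(Q[m,1],[3,50,97]),1))
    save(c,nm+"4.png",(240,140,150,120,5) if nm=="side" else (250,165,70,70,8.5))
a,b=cv2.imread("pics/top4.png"),cv2.imread("pics/side4.png"); cv2.imwrite("pics/final.png",cv2.resize(np.hstack([cv2.resize(a,(600,600)),b]),(800,356)))
E
python3 final.py
```

```text
-0.08538 F 14.1 y -0.0877 [ -3.7 -16.2  -0.2] t 22.62
-0.08524 F 14.3 y -0.0877 [ -3.6 -15.5  -1.5] t 23.23
held F 14.8 y -0.0877 [ -3.  -15.5  -1. ] t 23.90
top hold 66 x [-17.8  -5.6   4.6] y [17.1 30.9 44.4]
top jaw 4 x [-27.7 -24.9 -20.5] y [26.  29.5 30.5]
top cheek 126 x [ 5.4 14.9 23.4] y [ 3.1 23.1 43.1]
top wedge/stop 7 x [-60.3 -57.6 -55.9] y [85.4 90.  92.6]
side cheek 52 x [12.5 18.3 23.7] y [-44.8 -12.6  21.2]
side wedge/stop 117 x [-118.5 -104.1  -61.2] y [ 2.1 28.2 83.8]
```

View pics/final.png

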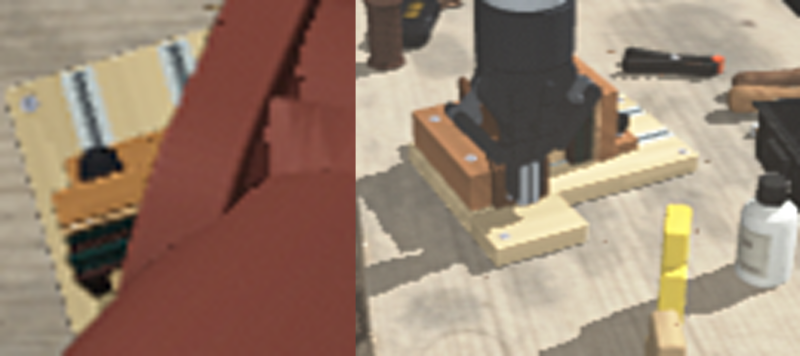

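The side view shows the fingers square on the butt. The cloud agrees with a closed stack: wedge face about -56, so jaw front about -36, block 18 mm, holder front -17.8 and holder back at the cheek (about +4.4). The push is steady at 14.8 N.

Run:
```python
exec(open("push2.py").read().split("robot.movel(W_(-.0878")[0])
rep("end"); print(robot.finish_job())
```

```text
end F 15.1 y -0.0877 [ -3.6 -15.5  -1.3] t 24.07
the job is handed in; nothing more can be done
None
```

I handed the job in with one packing block standing in the middle of the press (a second would not fit in the 33 mm gap), the wedge driven until the holder closed against the far cheek, and the arm still pushing the wedge at about 15 N.

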